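# Tumble the parts-cleaning jar

## Task

Gently push the amber glass jar off the deck into the blue tilting cradle, on through the cradle's spring clips until you feel it firmly home against the back, without ramming it. Then turn the cradle right over by its red crank so that the jar stands fully upside down, keep it there for two seconds, turn it back fully upright under control (never let it swing fast) and let go. Leave the jar home in the cradle and everything else on the bench where it is.

Things in the scene. Friction and masses are not known exactly. Their poses are not given: they have to be found in the camera images.
- jar: closed amber glass jar with white lid and paper label, 64 mm across, 110 mm tall (lid: 60 mm across, top 20 mm), 0.25 to 0.6 kg. Fragile: the fingers must not press it with over 40 N. Origin: centre of its underside, z up its axis. It starts upright on the stand's deck, 155 to 205 mm before the turning axis and up to 30 mm off the stand's middle line.
- tumbler: fixed tilting stand. Origin on the bench under the cradle's turning axis; +x is the direction in which the jar is pushed, from the deck into the cradle; z up; the crank is on its -y side. The cradle turns on a level axis along y, 95 mm up, between two blue uprights (y +-50 to +-62 mm, x +-25 mm, 110 mm tall). All sizes given in mm in this frame, cradle upright.
- cradle (a joint): turn of the cradle about its axis: 0 upright with its mouth to the deck (starts here, hard stop), grows as the crank grip goes up and over and the mouth turns upward, 3.14 upside down (hard stop). It stays where it is left (friction 0.12 N m).
- seat (a point): point on the cradle's floor where the centre of the jar's underside is when home; turns with the cradle. The jar has 3 mm of play in height, and 1.5 mm behind it.
- crank_grip (a point): centre of the red cylindrical crank grip, 18 mm across and 44 mm long, along the stand's y axis. It spins freely on its pin, so a hand can hold it from above without turning while following the arc. In the stand's frame at cradle angle a it is at x = -70 cos a, y = -107, z = 95 + 70 sin a mm. The steel crank arm is 25 mm from it, towards the cradle.
- motor: bystander: bare fan motor, steel drum 76 mm across and 50 mm long with a shaft, origin on the bench under its rear face
- oil: bystander: red oil bottle with blue cap, 52 mm across, 140 mm tall, origin under its centre
- cup: bystander: orange cup, 66 mm across, 60 mm tall, origin under its centre
- screwdriver: bystander: green-handled screwdriver lying on the bench along its x axis
- hammer: bystander: hammer with a dark wooden handle lying on the bench along its x axis
- fan_hub: bystander: white plastic fan hub ring, 84 mm across, 20 mm thick, origin under its centre
- tin: bystander: small black tin, 44 mm across, 35 mm tall, standing on the stand's deck beside the jar's way, origin under its centre
- deck (a point): centre of the top of the flat aluminium deck on which the jar starts: z = 40 mm, x -270 to -54 mm, y -100 to 100 mm.
- lane (a point): point on the deck, 40 mm up, midway between the narrow ends of two yellow guide fences (tops at z = 95 mm) that funnel the jar's way: 107 mm wide at x = -123 mm, 73 mm at x = -56 mm. Beyond it a small gap, which the jar slides across, parts the deck from the cradle's floor, 1.5 mm lower with a sloped lip.
- clips (a point): midway between two upright sprung rollers at the cradle's mouth (12 mm thick, 70 mm tall, x = -22.5, 50 mm free gap, springing aside in y, 600 N/m each). The jar must force them apart: a push of some 4 to 8 N that drops as they snap in behind it; then the back wall is a hard stop. They keep the jar in. A pusher under 45 mm wide clears them.
- roof (a point): centre of the top of the cradle's roof, 157.5 mm up when upright; roof 6 mm thick, roof and floor x -40 to 40 mm. It overhangs the jar's place, so push the jar with the tool leaning back (fingers pointing down and to +x, some 40 degrees), near half its height. Cradle: a blue box open to -x, back wall face at x = 33.5 mm, 69 mm wide inside.

How it is judged:
By the outcome, as a careful person would: the job done as asked, in the order asked, and still so for the second after the job is handed in, with the robot touching nothing.
It also fails if it takes over 72 s, if anything falls off the work surface, if the arm or the gripper's body presses on something with over 40 N, if the wrist force passes 120 N, or if a joint passes its speed limit or range.

## Robot

A 6-joint arm with a two-finger parallel gripper is mounted at the origin on the work surface. World frame = base frame: x ahead of the robot, y to its left, z up, the work surface at z = 0. Lengths are in m, angles in rad, forces in N, time in s.
With the tool pointing down it reaches from about 0.3 to 0.825 m from the base axis. Payload 5.4 kg.
Tool frame: the origin (TCP) lies at the very end of the fingers, on their centre line; the grasp point (between the pads) lies 19 mm behind it; z points along the fingers, y is the line along which they close (so a half turn about z gives the same grasp; the last joint's range is limited). The gripper opens to 92 mm and grips with 3 to 60 N. Pads are 20 mm wide; open, the fingers measure 128 mm over their backs; the gripper's body (75 mm by 189 mm) begins 69 mm behind the grasp point.
Start: joints at [0.984, 0.158, 1.597, -0, 1.386, -0.21], TCP at [0.212, 0.535, 0.215] pointing down, gripper open.
Joint ranges: [-2.91, 2.91], [-0.94, 2.29], [0.18, 2.7], [-1.29, 4.43], [0.17, 2.64], [-3, 3]. Speed limits (rad/s): [2.57, 2.57, 3.14, 3.14, 3.14, 3.14].

## Interface

Orientations are given as a rotation vector (axis times angle).
In Python, from workcell import bot gives the robot as it stands. Calls block until the motion is done:
- bot.goto(position, orientation): joint-space move of the TCP to a pose.
- bot.line_to(position, rot=None, max_speed=0.15): straight line of the TCP; rot=None keeps the orientation; max_speed is the mean speed in m/s.
- bot.set_joints(angles): joint-space move.
- bot.set_gripper(opening, newtons=None): opening from 0.0 (shut) to 1.0 (fully open); newtons is the grip in N (None keeps the last); returns when the fingers have stopped.
- bot.hold(seconds).
- bot.inverse_kinematics(position, orientation): joint angles nearest the present ones, or None.
- bot.read_camera(name): name is "scene" or "top" or "wrist"; returns a dict with "pixels" (420x560x3 uint8, blue, green, red), "fx", "fy", "cx", "cy" (pixels), "R" (3x3) and "t" (3): a world point X has camera coordinates R X + t. Camera axes: x right, y down, z forward; pixel columns grow to the right and rows downward; lengths in m; the calibration is good to about 2 mm. A picture is of the moment at which its call begins. There is no depth.
A pose or a line that the arm cannot do raises bot.MotionError and nothing moves.
- bot.job_done(): hands the job in; it is judged then, once.
Readings, each from a call of its own:
- bot.current_clock(): time.
- bot.current_joints(): joint angles.
- bot.current_joint_vel(): joint speeds.
- bot.current_effort(): joint torques, N m.
- bot.current_ee_pos(): TCP position.
- bot.current_tool_rot(): TCP orientation.
- bot.current_contact_force(): force on the tool from outside, world axes, zero at the start.
- bot.current_ft_torque(): the same for the moment, N m.
- bot.current_opening(): opening from 0.0 (shut) to 1.0 (fully open).
- bot.current_grip_force(): force on a finger pad.
Only numpy, scipy, OpenCV 4.12 (cv2) and the standard library are available. Lean on these libraries where they do the work, as an engineer would, in place of code of your own. Each camera call takes 0.05 s, during which the arm holds its last target. There are 200 camera calls.

## Working session

There is one attempt and no reset: what is moved stays moved. The work goes in short steps, each a Python script; the robot and the scene stay as the last script left them, time stands still between calls to the robot, and variables do not carry over. Pictures are saved under pics/ and viewed, at most 10 in all, crops included, and the job is handed in when it is done.

```bash
ls; mkdir -p pics; python3 - <<'E'
from workcell import bot
import cv2,numpy as np
for n in ("scene","top"):
    c=bot.read_camera(n); cv2.imwrite(f"pics/{n}0.png",c["pixels"]); print(n,c["fx"],c["cx"],c["cy"],(-c["R"].T@c["t"]).round(3))
    np.savez(f"{n}0.npz",**c)
print(bot.current_clock(),bot.current_tool_rot(),bot.current_contact_force())
E
```

```text
pics
scene 459.40974410716893 276.7969529617381 209.4866454290472 [1.048 0.852 0.925]
top 443.8747939319708 287.040910717786 208.90290622483 [0.495 0.051 1.406]
0.1 [-5.88269852e-01 -3.08539098e+00  2.42939351e-03] [ 0.02496865 -0.30885457  0.29498855]
```

View pics/scene0.png

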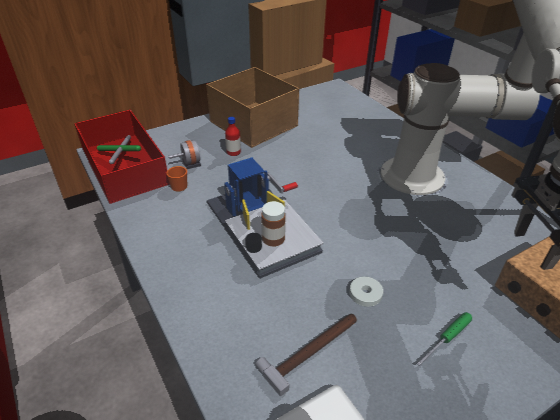

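View pics/top0.png

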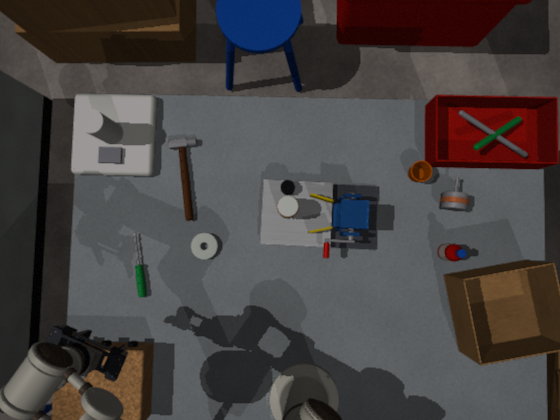

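The scene camera shows the blue cradle near (245,185) and the jar at (273,222). In the top view the roof is at (352,215), the lid at (288,207), the tin at (288,187) and the red grip at (326,250). The stand's +x points to image right, roughly world -y, so the crank side faces the robot. Next I'll take closer wrist views.

```bash
cat > h.py <<'E'
from workcell import bot
import cv2,numpy as np
from scipy.spatial.transform import Rotation as Ro
def ray(c,uv):
    d=np.array([(uv[0]-c["cx"])/c["fx"],(uv[1]-c["cy"])/c["fy"],1.]);R=np.array(c["R"])
    return -R.T@c["t"], R.T@d
def onplane(c,uv,z):
    o,d=ray(c,uv); return o+d*(z-o[2])/d[2]
def tri(obs):   # least squares meeting point of rays [(cam,uv),...]
    A=0;b=0
    for c,uv in obs:
        o,d=ray(c,uv); d=d/np.linalg.norm(d); P=np.eye(3)-np.outer(d,d); A=A+P;b=b+P@o
    return np.linalg.solve(A,b)
def rot(z,y):   # rotvec of tool with z axis (fingers) and y axis (closing)
    z=np.array(z,float);z/=np.linalg.norm(z);y=np.array(y,float);y-=z*(y@z);y/=np.linalg.norm(y)
    return Ro.from_matrix(np.c_[np.cross(y,z),y,z]).as_rotvec()
def shot(n,f):
    c=bot.read_camera(n); cv2.imwrite(f"pics/{f}.png",c["pixels"]); np.savez(f"{f}.npz",**c); return c
E
python3 - <<'E'
from h import *
c=np.load("top0.npz")
print("roof",onplane(c,(352,215),.157),"lid",onplane(c,(288,207),.15))
w=bot.read_camera("wrist");T=Ro.from_rotvec(bot.current_tool_rot()).as_matrix()
C=-w["R"].T@w["t"];print("cam in tool",T.T@(C-bot.current_ee_pos()),(T.T@w["R"].T).round(2).tolist(),w["fx"])
# tool down, closing along world x
for i,p in enumerate([(.44,-.05,.42),(.44,-.16,.42)]):
    for s in (1,-1):
        r=rot((0,0,-1),(s,0,0)); q=bot.inverse_kinematics(p,r); print(s,None if q is None else np.round(q,2))
r=rot((0,0,-1),(0,-1,0));q=bot.inverse_kinematics((.40,-.1,.42),r);print(q)
E
```

```text
roof [ 0.56285024 -0.12104412  0.157     ] lid [0.58171314 0.05965497 0.15      ]
cam in tool [ 0.08172132 -0.00076791 -0.1708979 ] [[-0.0, -0.96, -0.28], [1.0, -0.0, -0.0], [0.0, -0.28, 0.96]] 294.94606947499204
1 [-0.39 -0.24  1.58 -0.    1.8  -0.39]
-1 [-0.39 -0.24  1.58 -0.    1.8   2.75]
1 [-0.61 -0.17  1.53 -0.    1.79 -0.61]
-1 [-0.61 -0.17  1.53 -0.    1.79  2.53]
[-5.40041753e-01 -3.19026483e-01  1.64827394e+00 -4.44089210e-16
  1.81234520e+00  1.03075457e+00]
```

```bash
python3 - <<'E'
from h import *
r=rot((0,0,-1),(1,0,0))
for i,p in enumerate([(.54,.03,.30),(.54,-.09,.30)]):
    bot.goto(p,r) if i==0 else bot.line_to(p,max_speed=.25)
    bot.hold(.15)
    shot("wrist",f"w{i}")
print(bot.current_clock(),bot.current_ee_pos())
cv2.imwrite("pics/wc.png",np.hstack([cv2.resize(cv2.imread(f"pics/w{i}.png"),(400,300)) for i in (0,1)]))
E
```

```text
3.3583 [ 0.54009733 -0.08856303  0.30009739]
```

View pics/wc.png

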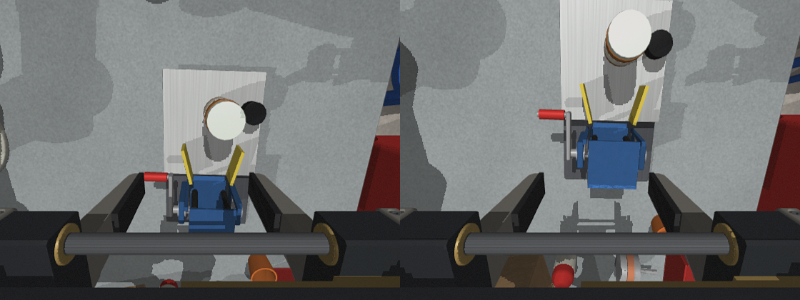

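The left wrist picture shows the lid at about (226,120), tin (254,113), grip (156,177), fences and roof near (213,200), all in halved-picture pixels. The right one shows the lid at (630-400,33), grip (552-400,113) and the roof quad around (612-400,163). Now colour masks at full size.

```bash
cat > m.py <<'E'
from h import *
cams=[dict(np.load(f"w{i}.npz")) for i in (0,1)]+[dict(np.load("top0.npz")),dict(np.load("scene0.npz"))]
def blobs(c,lo,hi,roi,mn=30,n=2):
    h=cv2.cvtColor(c["pixels"],cv2.COLOR_BGR2HSV);m=cv2.inRange(h,np.array(lo),np.array(hi))
    z=np.zeros_like(m);x0,y0,x1,y1=roi;z[y0:y1,x0:x1]=m[y0:y1,x0:x1]
    k=[q for q in cv2.findContours(z,cv2.RETR_EXTERNAL,cv2.CHAIN_APPROX_NONE)[0] if cv2.contourArea(q)>mn]
    return sorted(k,key=cv2.contourArea)[::-1][:n]
E
python3 - <<'E'
from m import *
rois=[(150,60,390,330),(150,0,390,270),(240,160,390,270),(200,150,330,280)]
for i,c in enumerate(cams):
    for nm,lo,hi in (("red",(0,140,90),(6,255,255)),("yel",(22,130,90),(35,255,255)),("blue",(100,120,40),(125,255,255)),("roof",(100,120,110),(125,255,255)),("lid",(15,5,205),(60,60,255))):
        for k in blobs(c,lo,hi,rois[i],20):
            (u,v),s,a=cv2.minAreaRect(k); print(i,nm,round(u,1),round(v,1),np.round(s,1),round(a,1),cv2.contourArea(k),cv2.boxPoints(((u,v),s,a)).round(0).astype(int).tolist())
h=[cv2.resize(cams[0]["pixels"][100:330,200:370],(400,541)),cv2.resize(cams[1]["pixels"][40:270,180:350],(400,541))]
cv2.imwrite("pics/crop.png",np.hstack(h))
E
```

```text
0 red 217.0 247.0 [12. 32.] 90.0 346.5 [[201, 241], [233, 241], [233, 253], [201, 253]]
0 yel 328.1 231.5 [14.  55.8] 19.7 558.0 [[312, 255], [331, 203], [344, 208], [325, 260]]
0 yel 261.7 229.6 [57.3  8.2] 76.4 346.5 [[251, 203], [259, 201], [272, 256], [264, 258]]
0 blue 301.0 285.0 [78. 74.] 90.0 4515.5 [[264, 246], [338, 246], [338, 324], [264, 324]]
0 blue 256.5 282.0 [12.8 60.6] 4.1 542.0 [[248, 312], [252, 251], [265, 252], [261, 313]]
0 roof 290.7 268.6 [47.7 45. ] 2.5 1469.5 [[266, 290], [268, 245], [316, 247], [314, 292]]
0 roof 288.5 300.5 [15. 47.] 90.0 672.5 [[265, 293], [312, 293], [312, 308], [265, 308]]
0 lid 315.7 168.6 [52.2 52.2] 71.6 2079.5 [[283, 152], [332, 136], [349, 185], [299, 202]]
1 red 211.5 159.9 [35.4 13.3] 2.1 431.5 [[194, 166], [194, 153], [229, 154], [229, 167]]
1 yel 333.0 146.5 [11.7 57.9] 18.4 545.0 [[318, 172], [337, 117], [348, 121], [329, 176]]
1 yel 260.4 144.7 [57.3  6.5] 77.3 290.5 [[251, 117], [257, 116], [270, 172], [263, 173]]
1 blue 303.3 217.9 [80.3 91.9] 2.2 6272.5 [[261, 262], [265, 170], [345, 173], [342, 265]]
1 blue 253.5 205.7 [1
[... 619 characters left out ...]
[36.6 42.2] 3.8 1097.0 [[331, 234], [334, 192], [370, 195], [367, 237]]
3 red 289.8 186.1 [ 5. 13.] 73.3 34.0 [[283, 186], [295, 182], [297, 187], [284, 190]]
3 yel 273.6 199.1 [20.   7.8] 33.7 55.5 [[263, 197], [267, 190], [284, 201], [280, 208]]
3 yel 246.3 213.4 [29.6  3.1] 77.7 29.5 [[242, 199], [245, 199], [251, 228], [248, 228]]
3 blue 247.4 185.2 [52.1 42.9] 76.4 622.0 [[220, 165], [262, 155], [274, 206], [233, 216]]
3 blue 252.5 199.0 [21.  16.1] 63.4 217.0 [[241, 193], [255, 186], [264, 205], [250, 212]]
3 roof 245.6 168.0 [18.  31.6] 71.6 398.5 [[228, 164], [258, 154], [264, 172], [234, 182]]
3 roof 253.2 199.6 [18.4 15.8] 68.2 185.5 [[242, 194], [257, 188], [264, 205], [249, 211]]
```

View pics/crop.png

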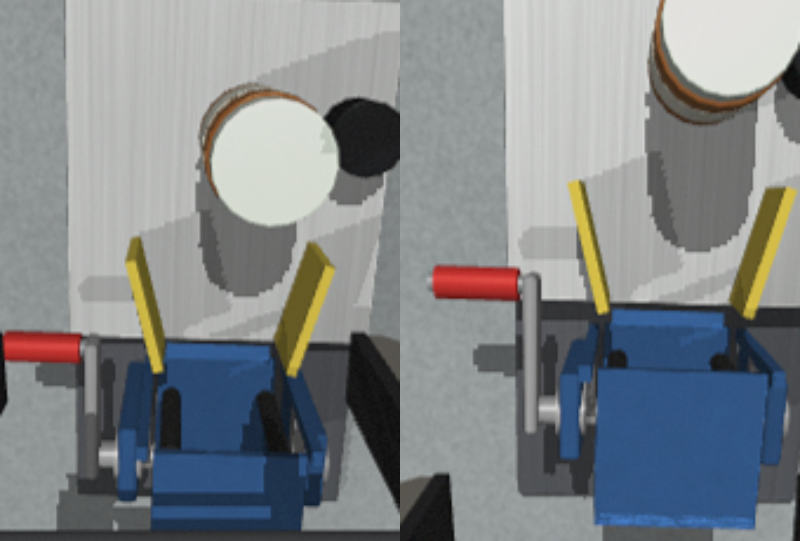

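The crop confirms the roof's front edge (w0 y≈292, w1 y≈197), the fence ends (w0 (267,258) and (324,259); w1 (267,173) and (327,174)), and clear lid and grip outlines. Triangulating these.

```bash
python3 - <<'E'
from m import *
np.set_printoptions(precision=4,suppress=True)
def T(nm,a,b): 
    p=tri([(cams[0],a),(cams[1],b)]);print(nm,p);return p
FL=T("roofF L",(264.6,292.5),(263.7,196));FR=T("roofF R",(327.5,292.5),(335,199))
fl=T("fenceL",(266.7,258.1),(266.7,172.6));fr=T("fenceR",(323.7,259),(326.6,174.3))
T("grip inner end",(233,247),(229,160.5));g2=T("grip C",(217,247),(211.5,159.9))
print("grip 4v",tri([(cams[0],(217,247)),(cams[1],(211.5,159.9)),(cams[2],(325.7,250)),(cams[3],(289.8,186.1))]))
for i,c in enumerate(cams):
    roi=[(270,120,365,210),(280,0,372,95),(270,190,305,220),(255,195,292,222)][i]
    for k in blobs(c,(15,0,150 if i>1 else 212),(90,45,255),roi,20,1):
        (u,v),r=cv2.minEnclosingCircle(k);M=cv2.moments(k);print(i,"lid",(u,v,r),cv2.fitEllipse(cv2.convexHull(k)),M["m10"]/M["m00"],M["m01"]/M["m00"])
    # red grip end points along its rect
# roof quad on plane z=.1575 and its edges' yaw
for z in (.1575,):
    q=[onplane(cams[1],p,z) for p in ((264,196),(335,199),(333,262),(262,260))];print(np.array(q),np.mean(q,0))
# lid from w0 on plane
print("lid plane",onplane(cams[0],(315.7,168.6),.15),onplane(cams[2],(288,207),.15))
# deck edges at z=.04: left edge & front edge in w0 (full-res gray profile)
g=cv2.cvtColor(cams[0]["pixels"],cv2.COLOR_BGR2HSV)
for v in (120,150,180,210,230):
    row=g[v,200:250,2].astype(int);u=200+np.argmax(np.abs(np.diff(row)));print(v,onplane(cams[0],(u+.5,v),.04))
E
```

```text
roofF L [ 0.5266 -0.0848  0.1596]
roofF R [ 0.6049 -0.09    0.1514]
fenceL [ 0.5279 -0.0693  0.098 ]
fenceR [ 0.6061 -0.0718  0.0953]
grip inner end [ 0.4806 -0.0547  0.0936]
grip C [ 0.4589 -0.0537  0.096 ]
grip 4v [ 0.4597 -0.0535  0.096 ]
0 lid (316.1551818847656, 168.22413635253906, 26.943296432495117) ((316.2619323730469, 168.50559997558594), (51.6590576171875, 53.65609359741211), 44.186546325683594) 315.69766124463865 168.75511855628386
1 lid (321.62811279296875, 46.05165100097656, 33.42566680908203) ((321.3716125488281, 46.01823043823242), (59.079437255859375, 66.94925689697266), 11.00485610961914) 321.39380409018247 46.123863072597985
2 lid (287.19232177734375, 205.8076934814453, 9.368452072143555) ((287.1820373535156, 205.81796264648438), (18.43613624572754, 18.593708038330078), 135.0) 287.1953795379538 205.8046204620462
3 lid (273.06817626953125, 208.0, 11.113369941711426) ((273.46295166015625, 208.34056091308594), (14.676039695739746, 22.06447410583496), 88.79351043701172) 273.3695652173913 208.3550724637681
[[ 0.527  -0.0853  0.1575]
 [ 0.6048 -0.0886  0.1575]
 [ 0.607  -0.1646  0.1575]
 [ 0.524  -0.1622  0.1575]] [ 0.5657 -0.1252  0.1575]
lid plane [0.5831 0.0628 0.15  ] [0.5817 0.0597 0.15  ]
120 [0.4723 0.1142 0.04  ]
150 [0.4719 0.0729 0.04  ]
180 [0.47   0.0292 0.04  ]
210 [ 0.468  -0.0171  0.04  ]
230 [ 0.4681 -0.0495  0.04  ]
```

```bash
cat >> h.py <<'E'
O=np.array([.5647,-.1268]);ex=np.array([-.032,-1.]);ex/=np.linalg.norm(ex);ey=np.array([-ex[1],ex[0]])
EX=np.r_[ex,0];EY=np.r_[ey,0];EZ=np.array([0,0,1.])
def W(x,y,z): # stand mm -> world m
    return np.r_[O+ex*x/1e3+ey*y/1e3,z/1e3]
def S(p):
    d=np.array(p)[:2]-O; return np.array([d@ex*1e3,d@ey*1e3,p[2]*1e3])
def F(): 
    f=np.array(bot.current_contact_force()); return np.array([f@EX,f@EY,f[2]])
A=np.radians(40); RP=rot(np.sin(A)*EX-np.cos(A)*EZ,-EY)   # pushing pose
RC=rot(-EZ,-EX)                                            # crank pose
E
python3 - <<'E'
from m import *
np.set_printoptions(precision=3,suppress=True)
for p in (onplane(cams[0],(316.1,168.5),.15),onplane(cams[2],(287.2,205.8),.15),tri([(cams[0],(316.1,168.5)),(cams[2],(287.2,205.8)),(cams[3],(273.3,208.2))])): print("jar",S(p))
for x,y,z in ((-258,13,200),(-258,13,82),(-90,0,82),(-38,0,82)): print(bot.inverse_kinematics(W(x,y,z),RP))
for s in (1,-1):
  for a in (0,1.57,3.14): print(s,bot.inverse_kinematics(W(-70*np.cos(a),-110,76+70*np.sin(a)),rot(-EZ,s*EX)))
E
```

```text
jar [-190.212   12.723  150.   ]
jar [-189.36    14.324  150.   ]
jar [-189.748   13.526  147.982]
[ 0.341  0.502  1.349 -0.642  1.584 -2.679]
[ 0.341  0.641  1.401 -0.649  1.431 -2.564]
[ 0.086  0.46   1.667 -0.746  1.223 -2.683]
[-0.003  0.43   1.71  -0.776  1.162 -2.733]
1 [-0.38   0.021  2.038 -0.     1.083  1.223]
1 [-0.522 -0.05   1.954 -0.     1.237  1.081]
1 [-0.65   0.103  1.951 -0.     1.088  0.953]
-1 [-0.38   0.021  2.038  0.     1.083 -1.919]
-1 [-0.522 -0.05   1.954  0.     1.237 -2.061]
-1 [-0.65   0.103  1.951  0.     1.088 -2.189]
```

```bash
cat > push1.py <<'E'
from h import *
np.set_printoptions(precision=2,suppress=True)
bot.set_gripper(.087)
bot.goto(W(-262,14,200),RP); bot.line_to(W(-262,14,82),max_speed=.12); bot.hold(.2)
f0=F(); print(bot.current_clock(),f0,S(bot.current_ee_pos()),bot.current_opening())
x,y=-262,14.
touched=None
while x<-100:
    x+=8
    if x>-230: y=max(0,14*(1-(x+230)/130))
    bot.line_to(W(x,y,82),max_speed=.05)
    f=F()-f0; print(x,S(bot.current_ee_pos()),f)
    if np.linalg.norm(f)>20: print("stop");break
print(bot.current_clock())
shot("wrist","w2")
np.save("f0.npy",f0)
E
python3 push1.py
```

```text
7.95 [ 0.19  0.09 -0.44] [-262.18   14.48   82.85] 0.08531224418356162
-254 [-253.51   13.94   82.08] [-0.41  0.23  1.45]
-246 [-245.61   13.93   81.99] [-0.22  0.19 -0.1 ]
-238 [-237.66   13.95   82.01] [0.2  0.48 0.28]
-230 [-229.68   13.93   81.99] [ 0.4  -0.35  0.4 ]
-222 [-221.82   13.16   82.04] [-1.52 -0.71  0.4 ]
-214 [-213.6    12.18   82.03] [-1.2   0.88 -0.67]
-206 [-205.5    11.3    82.02] [-0.46 -0.26 -0.18]
-198 [-197.54   10.42   81.98] [-1.54  0.97  0.91]
-190 [-189.54    9.58   82.01] [-1.27 -1.5   0.22]
-182 [-181.55    8.69   82.02] [-0.83  0.8   0.21]
-174 [-173.56    7.82   82.  ] [-0.8   0.17  0.96]
-166 [-165.53    6.96   81.99] [-0.55  0.42 -0.65]
-158 [-157.56    6.12   82.03] [-0.53  0.9   0.75]
-150 [-149.54    5.25   81.99] [-0.33 -0.11 -0.27]
-142 [-141.56    4.39   82.02] [-0.65  0.82  0.33]
-134 [-133.55    3.53   82.01] [-1.07  0.21  1.65]
-126 [-125.56    2.65   82.  ] [-0.63  1.42  1.52]
-118 [-117.7     1.84   82.  ] [-0.7   0.78  1.05]
-110 [-109.64    1.12   82.18] [-2.18  0.33  0.94]
-102 [-101.75   -0.15   81.7 ] [-2.49  1.57  0.23]
-94 [-93.65  -0.25  81.82] [-1.95  0.48 -0.21]
14.425
```

View pics/w2.png

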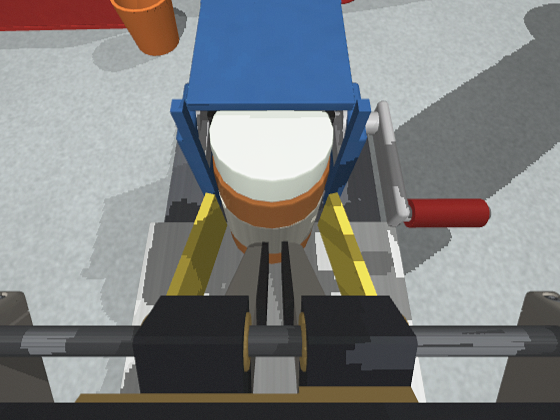

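The jar stands upright and centred between the fences (lid at (272,148)), its front just under the roof, with the fingertips square behind it. I'll push on in small steps.

```bash
cat > push2.py <<'E'
from h import *
np.set_printoptions(precision=1,suppress=True)
f0=np.load("f0.npy"); x=-94
while x<-24:
    x+=2 if x<-46 else 1
    bot.line_to(W(x,0,82),max_speed=.03 if x<-46 else .02)
    f=np.mean([F() for _ in range(3)],0)-f0; print(x,S(bot.current_ee_pos())[[0,2]],f)
    if np.linalg.norm(f)>(25 if x<-46 else 13): print("stop");break
print(bot.current_clock())
E
python3 push2.py
```

```text
-92 [-92.  82.] [-2.5  0.2  0.3]
-90 [-90.   82.1] [-0.6  0.   0.8]
-88 [-87.9  82. ] [-2.6 -0.1  0.5]
-86 [-85.8  81.7] [-0.9  0.6  0.5]
-84 [-83.8  81.8] [-1.6 -0.  -0.5]
-82 [-82.1  81.8] [-2.2  0.3 -1.4]
-80 [-80.   81.8] [-2.5  0.5 -1. ]
-78 [-78.   81.8] [-3.7 -0.3 -2.6]
-76 [-76.1  81.9] [-3.8  0.  -2.6]
-74 [-74.1  81.9] [-4.6  0.3 -3. ]
-72 [-72.2  81.9] [-5.2  0.7 -2. ]
-70 [-70.2  82. ] [-6.3  0.4 -2.3]
-68 [-68.2  82. ] [-5.2 -0.2 -2.8]
-66 [-66.2  82.1] [-5.3  1.  -3.3]
-64 [-64.2  82.1] [-5.2  0.4 -3.1]
-62 [-62.   82.3] [-5.3  0.2 -2.2]
-60 [-59.9  82.5] [-4.2  0.5 -0.6]
-58 [-57.8  82.6] [-4.1  1.3  0.7]
-56 [-55.8  82.5] [-3.5  0.7  1.5]
-54 [-53.9  82.3] [-4.4  0.1  1.8]
-52 [-51.8  82.1] [-3.9  0.5  1.6]
-50 [-49.8  82. ] [-3.6  0.6  1.3]
-48 [-47.7  82. ] [-2.5 -0.1  1.1]
-46 [-45.8  81.9] [-1.7  1.1  1.1]
-45 [-44.9  82. ] [-3.6  0.2  1.2]
-44 [-43.9  82. ] [-2.9  0.1  0.8]
-43 [-42.9  82. ] [-3.5  0.4  0.4]
-42 [-41.9  82. ] [-2.2 -0.6  0.1]
-41 [-40.9  82. ] [-2.6  0.   0.2]
-40 [-39.9  82. ] [-1.7  1.4  0.3]
-39 [-38.9  82. ] [-1.9  1.   1.8]
-38 [-38.3  81.7] [-4.2  0.8 -0.2]
-37 [-37.7  81.4] [-5.5  1.5 -0.9]
-36 [-37.2  81. ] [-8.2  0.6 -2.2]
-35 [-36.8  80.5] [-10.2   1.2  -3.3]
-34 [-36.4  80.1] [-12.5   0.2  -3.3]
-33 [-36.1  80. ] [-15.9  -0.2  -2.7]
stop
23.725
```

```bash
cat > grasp.py <<'E'
from h import *
np.set_printoptions(precision=2,suppress=True)
bot.line_to(W(-100,0,84),max_speed=.1); bot.line_to(W(-150,0,220),max_speed=.25)
shot("wrist","w3")
bot.set_gripper(.5); bot.goto(W(-70,-110,170),RC); bot.hold(.2)
c=shot("scene","s3"); f0=F(); np.save("f1.npy",f0)
bot.line_to(W(-70,-110,77),max_speed=.1); bot.hold(.1); print("down",F()-f0)
bot.set_gripper(0,20); bot.hold(.2)
print(bot.current_clock(),S(bot.current_ee_pos()),F()-f0,bot.current_opening()*92,bot.current_grip_force())
s=cv2.resize(c["pixels"][120:270,190:330],(373,400));w=cv2.resize(cv2.imread("pics/w3.png"),(427,400),interpolation=cv2.INTER_AREA)
cv2.imwrite("pics/c3.png",np.hstack([w,s]))
E
python3 grasp.py
```

```text
down [ 0.13 -0.94  0.56]
29.05 [ -69.88 -109.93   77.1 ] [ 1.25 -0.5   0.79] 17.07647972229731 20.000250935554504
```

View pics/c3.png

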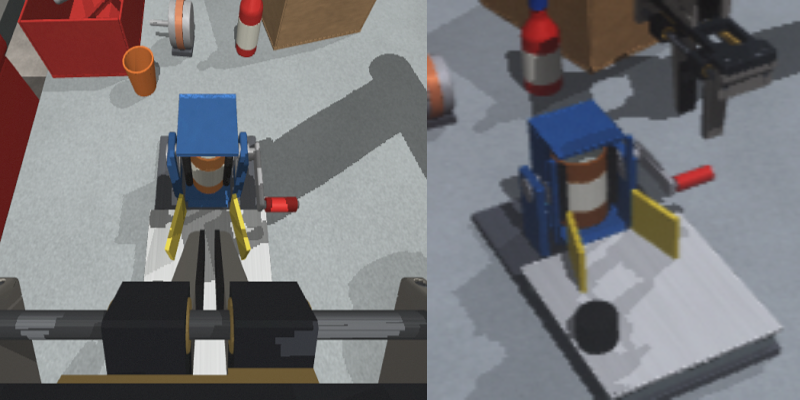

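The jar sits inside the cradle behind both clip rollers, and the tin hasn't moved. The grip is held, with 17 mm between the pads. Turning the cradle over now.

```bash
cat > turn.py <<'E'
from h import *
import sys
np.set_printoptions(precision=1,suppress=True)
def turn(a0,a1,n,r=70.,push=0.):
    f0=np.load("f1.npy")
    for a in np.linspace(a0,a1,n+1)[1:]:
        bot.line_to(W(-r*np.cos(a),-110,77+r*np.sin(a)),max_speed=.03)
        f=np.mean([F() for _ in range(3)],0)-f0; rad=f@[-np.cos(a),0,np.sin(a)]; tan=f@[np.sin(a),0,np.cos(a)]
        p=S(bot.current_ee_pos()); print(round(a,2),p,f,"rad %.1f tan %.1f r %.1f"%(rad,tan,r),"ang %.3f"%np.arctan2(p[2]-77,-p[0]))
        r+=np.clip(.1*rad,-.5,.5)
        if np.linalg.norm(f)>25: print("stop");break
    print(bot.current_clock(),bot.current_opening()*92); return r
E
python3 - <<'E'
from turn import *
r=turn(0,np.pi,18)
shot("scene","s4"); np.save("r.npy",r)
E
```

```text
0.17 [ -68.7 -109.9   89.5] [ 2.5 -1.   2.1] rad -2.1 tan 2.5 r 70.0 ang 0.180
0.35 [ -65.5 -109.9  101.2] [ 0.4 -0.9  1.4] rad 0.1 tan 1.5 r 69.8 ang 0.354
0.52 [ -60.2 -109.9  112.3] [ 0.2 -0.4  2.8] rad 1.2 tan 2.6 r 69.8 ang 0.530
0.7 [ -53.1 -110.   122.3] [1.7 0.1 1.8] rad -0.1 tan 2.5 r 69.9 ang 0.707
0.87 [ -44.3 -109.9  130.9] [ 1.8 -0.1  1.1] rad -0.3 tan 2.1 r 69.9 ang 0.883
1.05 [ -34.3 -109.9  137.8] [2.3 0.6 0.4] rad -0.8 tan 2.2 r 69.9 ang 1.057
1.22 [ -23.2 -109.9  142.8] [ 3.2  1.9 -0.7] rad -1.8 tan 2.8 r 69.8 ang 1.231
1.4 [ -11.4 -109.9  145.9] [1.4 1.  1.6] rad 1.3 tan 1.7 r 69.6 ang 1.407
1.57 [   0.7 -109.9  146.8] [1.9 2.2 1.1] rad 1.1 tan 1.9 r 69.8 ang 1.581
1.75 [  12.7 -109.9  145.7] [2.3 4.2 0.2] rad 0.6 tan 2.3 r 69.9 ang 1.754
1.92 [  24.5 -109.8  142.5] [1.  4.1 0.6] rad 0.9 tan 0.7 r 69.9 ang 1.929
2.09 [  35.7 -109.8  137.1] [ 0.   6.  -0.8] rad -0.7 tan 0.4 r 70.0 ang 2.106
2.27 [  45.7 -109.8  130. ] [ 0.4  6.  -0.6] rad -0.2 tan 0.7 r 70.0 ang 2.283
2.44 [  54.3 -109.8  121.2] [-0.2  8.1 -1. ] rad -0.8 tan 0.6 r 69.9 ang 2.458
2.62 [  61.2 -109.8  111.2] [ 0.4  6.5 -0.7] rad 0.0 tan 0.8 r 69.9 ang 2.632
2.79 [  66.1 -109.8  100.1] [ 0.5  7.4 -1.4] rad -0.1 tan 1.5 r 69.9 ang 2.806
2.97 [  69.2 -109.8   88.3] [-0.7  7.2 -0.4] rad -0.8 tan 0.3 r 69.9 ang 2.979
3.14 [  70.2 -109.7   76.8] [-1.4  5.2  2.5] rad -1.4 tan -2.5 r 69.8 ang -3.139
39.1 17.502563557159345
```

```bash
python3 - <<'E'
from turn import *
r=turn(np.pi,np.pi+.05,2,69.8)
bot.hold(2.4); print(bot.current_clock(),F()-np.load("f1.npy"))
c=shot("scene","s5")
cv2.imwrite("pics/c5.png",cv2.resize(c["pixels"][120:270,170:330],(640,600)))
E
```

```text
3.17 [  70.2 -109.6   76.5] [-3.5  2.4 14.5] rad -3.8 tan -14.4 r 69.8 ang -3.134
3.19 [  70.2 -109.5   75.8] [-4.1 -2.4 21.8] rad -5.2 tan -21.6 r 69.4 ang -3.125
39.65 17.480023921131693
42.05 [-4.2 -2.6 21.3]
```

View pics/c5.png

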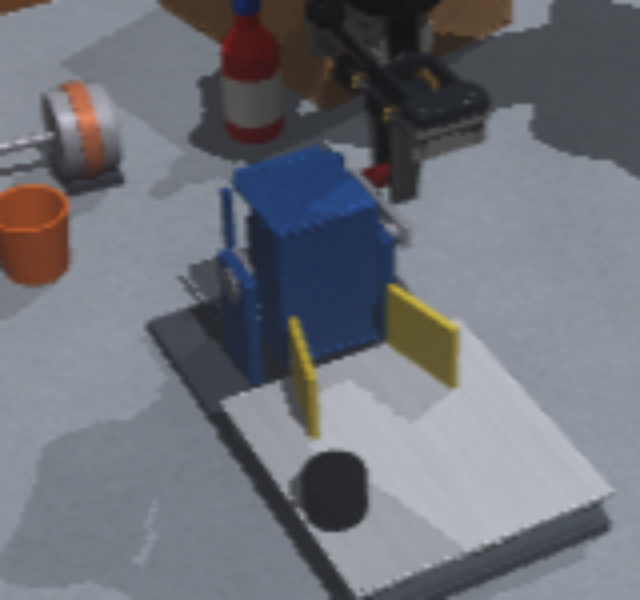

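The cradle is fully over: its floor plate is on top and the back wall faces the deck, hard against the stop. Turning it back.

```bash
python3 - <<'E'
from turn import *
r=turn(np.pi+.03,0,18,69.9)
r=turn(0,-.03,2,69.9)
E
```

```text
3.0 [  69.3 -109.7   86.8] [-0.7  6.2  0.9] rad -0.6 tan -1.0 r 69.9 ang 3.001
2.82 [  66.4 -109.7   98.7] [-0.4  5.2  1. ] rad -0.1 tan -1.1 r 69.8 ang 2.826
2.64 [  61.5 -109.7  109.9] [-0.5  6.4  0.7] rad -0.1 tan -0.9 r 69.8 ang 2.650
2.47 [  54.6 -109.7  120.1] [-0.6  5.7  1.5] rad 0.4 tan -1.5 r 69.8 ang 2.473
2.29 [  46.2 -109.8  129. ] [-1.9  6.9  0.5] rad -0.9 tan -1.8 r 69.9 ang 2.297
2.11 [  36.3 -109.8  136.1] [-0.8  5.9  1.4] rad 0.8 tan -1.4 r 69.8 ang 2.122
1.94 [  25.4 -109.8  141.5] [-0.6  6.2 -0.3] rad -0.5 tan -0.4 r 69.9 ang 1.945
1.76 [  13.7 -109.9  144.9] [ 0.   7.4 -0.2] rad -0.2 tan 0.0 r 69.8 ang 1.770
1.59 [   1.6 -109.8  146.2] [-0.6  5.6  0.9] rad 0.9 tan -0.6 r 69.8 ang 1.594
1.41 [ -10.6 -109.9  145.3] [0.  6.  0.4] rad 0.4 tan 0.1 r 69.9 ang 1.417
1.23 [ -23.3 -109.9  142.2] [ 1.5  7.  -1.9] rad -2.3 tan 0.8 r 69.9 ang 1.228
1.06 [ -34.8 -110.   136.9] [ 0.7  6.6 -1.1] rad -1.3 tan 0.1 r 69.7 ang 1.045
0.88 [ -44.9 -110.   129.8] [ 0.9  6.1 -1.8] rad -2.0 tan -0.5 r 69.6 ang 0.866
0.7 [ -53.6 -110.   121.1] [-0.6  6.4 -1.4] rad -0.5 tan -1.4 r 69.4 ang 0.688
0.53 [ -60.6 -110.   111. ] [-0.4  5.6 -0.7] rad -0.0 tan -0.8 r 69.3 ang 0.512
0.35 [ -65.7 -110.    99.9] [-0.1  6.4 -1.8] rad -0.5 tan -1.7 r 69.3 ang 0.336
0.18 [ -68.8 -110.    88.1] [-1.1  7.4 -0.8] rad 1.0 tan -1.0 r 69.3 ang 0.160
0.0 [ -69.8 -110.    76.2] [-1.2  6.   1.5] rad 1.2 tan 1.5 r 69.4 ang -0.011
52.2 17.125854400045878
-0.02 [ -69.9 -109.9   76.1] [-0.4  1.8  8. ] rad 0.3 tan 8.0 r 69.9 ang -0.013
-0.03 [ -69.8 -109.9   75.9] [-1.3 -1.5 15.6] rad 0.8 tan 15.6 r 69.9 ang -0.015
52.7 17.366052017843383
```

```bash
python3 - <<'E'
from h import *
bot.set_gripper(.5); bot.line_to(W(-70,-110,160),max_speed=.12); bot.line_to(W(-110,-170,260),max_speed=.25)
a=shot("scene","s6")["pixels"];b=shot("top","t6")["pixels"]
print(bot.current_clock(),F())
cv2.imwrite("pics/c6.png",np.hstack([cv2.resize(a[130:270,170:330],(450,394)),cv2.resize(b[160:280,240:400],(350,394))]))
E
```

```text
54.8917 [ 0.70807786 -0.2951543  -0.53147031]
```

View pics/c6.png

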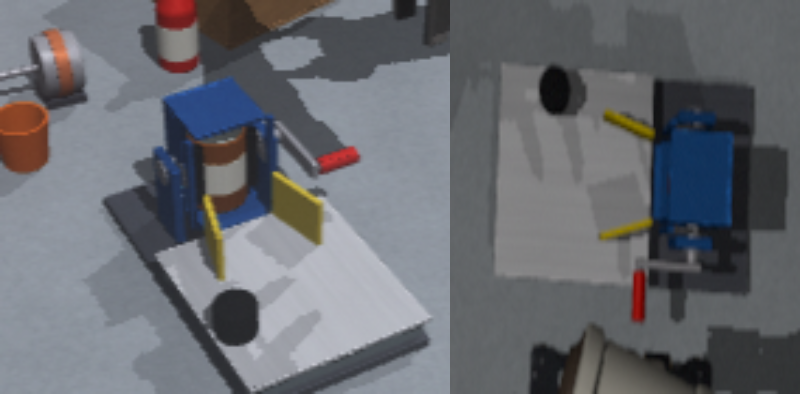

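The cradle is upright with the jar inside it behind the clips. The crank is back at its start, the tin is in place, and the arm is clear.

```bash
python3 -c "
from workcell import bot
print(bot.job_done())"
```

```text
the job is handed in; nothing more can be done
None
```

I pushed the jar home through the clips (about 16 N at the back stop), turned it fully upside down and held it there for 2.4 s, then brought it back upright slowly, released it and handed in at about 55 s; the verdict was not shown.

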